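# Start the screw cap of a pressure vessel on its thread

## Robot

A 7-joint arm with a two-finger parallel gripper is mounted at the origin on a cart in front of the work surface, level with it; the furniture and walls round the work are solid. World frame = base frame: x ahead of the robot, y to its left, z up, the work surface at z = 0. Lengths are in m, angles in degrees, forces in N, time in s.
With the tool pointing down it reaches from about 0.425 to 0.875 m from the base axis. Payload 4.7 kg.
Tool frame: the origin (TCP) lies where the fingers leave the gripper's body, on its centre line; the fingertips stand 70 mm ahead of it and the grasp point (between the pads) lies 51 mm ahead of it (env.tip_reach is the distance from the TCP to the fingertips, in m); z points along the fingers, x is the direction in which the jaws open and shut, and the axes are right-handed (so a half turn about z gives the same grasp; the last joint's range is limited). The gripper opens to 87 mm and grips with 3 to 60 N. Pads are 19 mm wide; open, the fingers measure 117 mm over their backs; the gripper's body (75 mm by 190 mm) begins 51 mm behind the grasp point.
Start: joints at [64.865, 18.392, -4.016, 83.108, 1.295, 78.541, -3.26], TCP at [0.284, -0.585, 0.292] pointing down, gripper open.
Joint ranges: [-163.93, 163.93], [-17.29, 119.83], [-79.2, 71.16], [3.27, 140.29], [-89.18, 269.18], [5.43, 117.66], [-154.24, 154.24]. Speed limits (degrees/s): [147.25, 147.25, 180, 180, 180, 180, 180].

## Interface

Orientations are given as [roll, pitch, yaw] about the fixed x, y, z axes, in that order (R = Rz(yaw) Ry(pitch) Rx(roll)).
In Python, from cell import env, optics, order gives the robot as it stands.
- The arm moves only by the shell command python3 -m creep 'ROWS' [FORCE]. ROWS is JSON, a list of rows, each a list of 7 numbers: the shift along the tool's x, y, z in cm, then the turn, a rotation vector about the tool's x, y, z in rad, then the opening, from 0 (shut) to 1 (fully open). A call has 1 to 20 rows; each row shifts and turns the pose as measured when the row begins, along the tool's axes as they then stand; what a row does not reach is not made up. A row lasts 1/10 s, in which the tool goes at most 50 mm and 8.59 degrees, less where a joint would pass 70% of its speed; a pose out of reach is approached as far as the arm can. A call with a gripper value outside its range is refused whole. The fingers move at their own pace and stop on an object; FORCE is the grip in N (left out, the last holds). Time passes only in rows, so rows that do not move let the fingers close. It gives the time, the measured TCP pose, the force and the opening at its end, in the units of the state.
- env.get_obs(): the state, without advancing time (a new reading comes with each control period).
- optics.read_camera(name): name is "scene" or "top" or "wrist"; returns a dict with "frame" (384x512x3 uint8, blue, green, red), "z_map" (384x512 float32, m along the optical axis (not along the pixel's ray), 0 where there is no reading), "fx", "fy", "cx", "cy" (pixels), "R" (3x3) and "t" (3): a world point X has camera coordinates R X + t; the wrist camera has in their place "hand_eye" (4x4, takes a point from camera to tool coordinates, whose origin is the TCP and whose axes are the tool frame's). Camera axes: x right, y down, z forward; pixel columns grow to the right and rows downward; lengths in m; the calibration is good to about 2 mm. The wrist camera is an equidistant fisheye: a pixel r from the principal point sees the ray r / f radians off the axis. A picture is of the moment at which its call begins: read the wrist's pose just before it.
- order.sign_off(): hands the job in, once; it reports no verdict.
The state is a dict: "time_s": time; "qpos": joint angles; "joint_velocities": joint speeds; "effort": joint torques, N m; "tool_pos": TCP position; "tool_rot": TCP orientation; "force": force on the tool from outside, world axes, zero at the start; "wrist_torque": the same for the moment, N m; "grip_width": finger opening in m.
Only numpy, scipy, OpenCV 4.12 (cv2) and the standard library are available. Lean on these libraries where they do the work, as an engineer would, in place of code of your own. Each camera call takes 0.05 s, during which the arm holds its last target. There are 200 camera calls.

## Task

Close the pressure vessel with its loose screw cap: set the cap squarely on the threaded neck with the small vent screw on its top over the vessel's side port, turn it backward (anticlockwise from above) until you feel it drop off the thread starts, then turn it forward (clockwise) one full turn from there so that it is started but not tight. Finish with the cap still held in the fingers, ready to be run down, and leave the other things on the bench where they stand.

Things in the scene. Friction and masses are not known exactly. Their poses are not given: they have to be found in the camera images.
- cap_center (a point): the loose screw cap: bare aluminium, round, fluted, 56 mm across, 36 mm tall, 0.15 to 0.3 kg, standing on its open end on the worktop. The point is its centre, half-way up (18 mm above the lower rim). z is the cap's axis, up; -x points to the vent screw. Inside (bore 48 mm) three short thread ridges begin 3 mm above the lower rim.
- cap_vent (a point): the point at the height of cap_center and 16.5 mm from the cap's axis, straight below the vent screw, a hexagon head 13 mm wide and 7 mm high on the cap's flat top
- vessel: the steel pressure vessel, bolted down, upright: foot 124 mm across, body 82 mm across, shoulder 85 mm above the worktop. Origin: on its axis at the worktop. Its -x axis points to the side port. The threaded neck stands on it on the same axis.
- side_port (a point): the side port, a short plugged stub 15 to 22 mm thick that points out of the vessel's side, 56 mm above the worktop; this point is on the stub, 60 mm from the vessel's axis
- neck: the fixed threaded neck on top of the vessel: 46 mm tall, 43 mm across. Origin: on its axis at its foot, 85 mm above the worktop; z up. Right-handed three-start thread, ridges 5 mm apart, 15 mm of travel a turn (2.4 mm per rad); clockwise from above moves the cap down. How the thread is turned relative to the side port differs from vessel to vessel.
- neck_lip (a point): centre of the top of the neck's plain bevelled lip, 46 mm above the neck's origin, 131 mm above the worktop. Set on the thread, the cap's centre first rests 6 to 11 mm above this point, with about 1.5 mm of play to each side.
- thread_top (a point): on the neck's axis at the level of the highest ridges, 42 mm above the neck's origin. Turned backward, the cap climbs (2.4 mm per rad) until its centre is 15 mm above this point, then drops 5 mm at once; from vent screw over side port this takes 0.8 to 1.4 rad. One turn forward of there its centre is 5 mm below this point; it would be tight about 2 rad later.
- beaker: a bystander, to be left alone: the small beaker, 57 mm wide, 65 mm tall; origin in the middle of its underside
- reagent: a bystander, to be left alone: the small reagent bottle, amber glass, white cap, 43 mm wide, 96 mm tall; origin in the middle of its underside
- indicator: a bystander, to be left alone: the small black-capped bottle, 42 mm wide, 93 mm tall; origin in the middle of its underside
- wrench: a bystander, to be left alone: the open-ended wrench, 170 mm long, lying near the front edge; origin in the middle of its underside
- pen: a bystander, to be left alone: the marker pen, 134 mm long, 16 mm thick, lying; origin in the middle of its underside
Things that resemble listed ones, but are neither listed nor needed, are in the scene too. Leave any pink or yellow look-alike of the part that bears cap_center alone.

How it is judged:
By the outcome, as a careful person would: the job done as asked, in the order asked, and still so for the second after the job is handed in, while the arm keeps its last pose, push and grip.
It also fails if it takes over 64 s, if anything falls off the work surface, if the arm or the gripper's body presses on something with over 40 N, if the wrist force passes 120 N, or if a joint passes its speed limit or range.

## Working session

There is one attempt and no reset: what is moved stays moved. The work goes in short steps, Python scripts to look and compute and a shell command to move; the robot and the scene stay as the last step left them, time stands still between calls to the robot, and variables do not carry over. Pictures are saved under pics/ and viewed, on a budget of 10 in all, crops included, one or two more only if the job needs it, and the job is handed in when it is done.

```bash
mkdir -p pics
cat > h.py <<'E'
import numpy as np, cv2
from cell import env, optics, order
from scipy.spatial.transform import Rotation as Ro
def pts(c):
    z=c["z_map"]; v,u=np.mgrid[:z.shape[0],:z.shape[1]]
    P=np.stack([(u-c["cx"])/c["fx"]*z,(v-c["cy"])/c["fy"]*z,z],-1)
    return (P-c["t"])@np.asarray(c["R"])
E
python3 - <<'E'
from h import *
a=optics.read_camera("scene");b=optics.read_camera("top")
for n,c in(("scene",a),("top",b)):
    np.save(n+".npy",c,allow_pickle=True)
    cv2.imwrite(f"pics/{n}.png",cv2.resize(c["frame"],(800,600)))
    print(n,c["fx"],c["cx"],c["cy"],-np.array(c["R"]).T@c["t"])
o=env.get_obs();print(o)
E
```

```text
scene 385.148677431787 252.73144063190648 195.23476471919483 [0.14289729 0.70888716 1.08354354]
top 351.3093219136232 258.27855263457616 194.5470220003404 [0.39544167 0.01828839 1.20127678]
{'time_s': 0.1, 'qpos': array([64.86514713, 18.43605733, -4.01404058, 83.16821456,  1.29504225,
       78.54089542, -3.2596699 ]), 'joint_velocities': array([ 0.04197618, -0.08176695,  0.06748426, -0.16344303,  0.01497503,
       -0.15135526, -0.15451697]), 'effort': array([ 1.24747480e-04, -4.92569911e+01, -4.05487949e-01, -3.13398600e+01,
       -6.42043306e-02,  3.95285001e-02,  5.07692721e-05]), 'tool_pos': array([ 0.28413926, -0.58418758,  0.29125382]), 'tool_rot': array([ 1.79994026e+02,  9.99390043e-02, -6.40566273e+01]), 'force': array([ 0.17356714, -0.26378375, -0.13684883]), 'wrist_torque': array([ 0.02155507,  0.0317823 , -0.01827929]), 'grip_width': 0.0868246284671359}
```

View pics/scene.png

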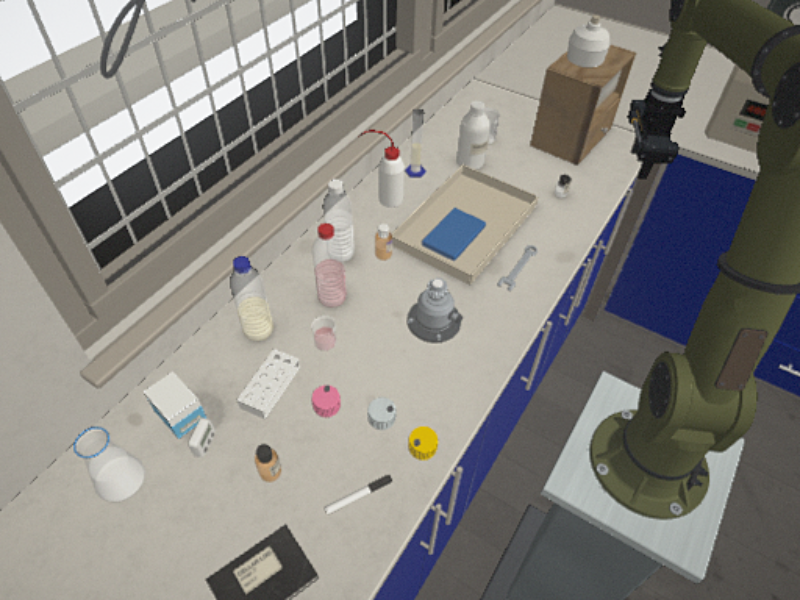

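View pics/top.png

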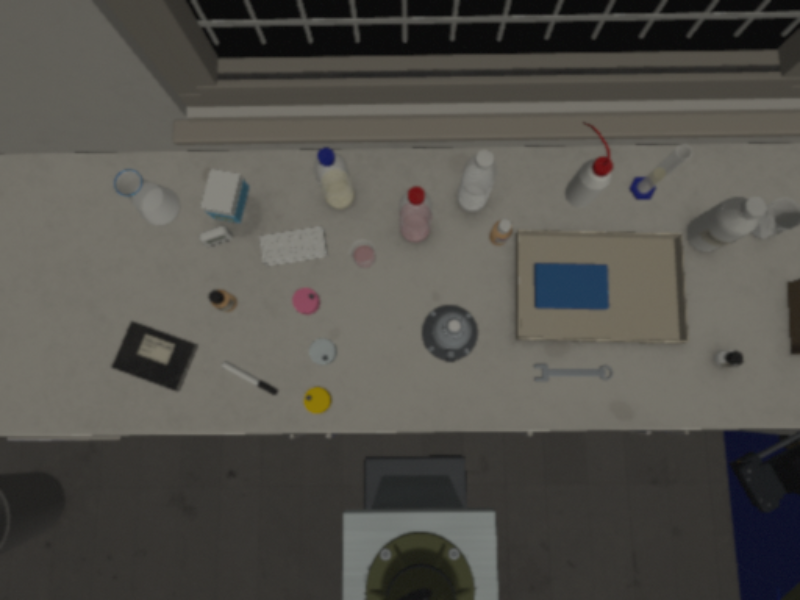

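The scene view shows three caps: pink at (326,401), bare grey at (382,413) and yellow at (423,443). The grey one fits "bare aluminium". The vessel is at (436,315). I'll confirm this in an enlarged crop and measure.

```bash
cat > m.py <<'E'
from h import *
a=np.load("scene.npy",allow_pickle=True).item();b=np.load("top.npy",allow_pickle=True).item()
def crop(c,u,v,w,h,s): 
    return cv2.resize(c["frame"][v:v+h,u:u+w],(w*s,h*s),interpolation=cv2.INTER_CUBIC)
A=crop(a,220,235,50,50,8); B=crop(a,250,165,50,60,8)[:480-80]
C=crop(b,190,205,34,25,12)[:200*3//2,:400]; D=crop(b,266,190,44,44,9)
im=np.zeros((800,800,3),np.uint8)
im[:400,:400]=A; im[:400,400:800]=B[:400]
im[400:700,:400]=C[:300]; im[400:796,400:796]=D
cv2.imwrite("pics/crop.png",im[:, :] if 0 else cv2.resize(im,(600,600)))
for n,c in(("scene",a),("top",b)):
    P=pts(c)
    x,y,z=P[...,0],P[...,1],P[...,2]
    ok=c["z_map"]>0
    for nm,(u0,u1,v0,v1) in {"cap":((228,262,248,282) if n=="scene" else (194,218,212,238)),"ves":((255,305,170,225) if n=="scene" else (266,310,190,236))}.items():
        w=np.zeros(ok.shape,bool);w[v0:v1,u0:u1]=1;w&=ok
        for lo,hi in ((.008,.03),(.03,.04),(.04,.055),(.05,.064),(.08,.09),(.1,.127),(.127,.135),(.135,.2)):
            m=w&(z>lo)&(z<hi)
            if m.sum()>2: q=P[m]; print(n,nm,lo,hi,m.sum(),"mean",q.mean(0).round(4),"mid",((q.min(0)+q.max(0))/2).round(4),"ext",np.ptp(q,axis=0).round(3))
E
python3 m.py
```

```text
scene cap 0.008 0.03 64 mean [0.4707 0.2215 0.0197] mid [0.4552 0.2046 0.0192] ext [0.096 0.056 0.022]
scene cap 0.03 0.04 218 mean [0.4837 0.2058 0.0353] mid [0.4833 0.2039 0.035 ] ext [0.055 0.055 0.01 ]
scene cap 0.04 0.055 14 mean [0.4738 0.1991 0.0419] mid [0.4745 0.2046 0.0423] ext [0.02  0.051 0.003]
scene ves 0.008 0.03 422 mean [ 0.521 -0.082  0.015] mid [ 0.5322 -0.1253  0.019 ] ext [0.14  0.232 0.022]
scene ves 0.03 0.04 71 mean [ 0.5199 -0.1278  0.0345] mid [ 0.5252 -0.1336  0.0346] ext [0.086 0.213 0.009]
scene ves 0.04 0.055 66 mean [ 0.508  -0.0474  0.0477] mid [ 0.5057 -0.1223  0.0476] ext [0.098 0.186 0.015]
scene ves 0.05 0.064 87 mean [ 0.4949 -0.0497  0.0579] mid [ 0.5035 -0.0511  0.0569] ext [0.094 0.047 0.014]
scene ves 0.08 0.09 143 mean [ 0.5169 -0.06    0.0846] mid [ 0.5216 -0.0665  0.0849] ext [0.07  0.065 0.01 ]
scene ves 0.1 0.127 85 mean [ 0.519  -0.0618  0.1187] mid [ 0.523  -0.0703  0.1134] ext [0.042 0.043 0.027]
scene ves 0.127 0.135 51 mean [ 0.5213 -0.0686  0.1313] mid [ 0.5204 -0.0692  0.1312] ext [0.032 0.028 0.008]
top cap 0.008 0.03 21 mean [0.4
[... 423 characters left out ...]
0.0346] mid [ 0.5079 -0.0654  0.0342] ext [0.04  0.066 0.008]
top ves 0.04 0.055 7 mean [ 0.4917 -0.0527  0.0463] mid [ 0.4866 -0.0596  0.0474] ext [0.053 0.049 0.012]
top ves 0.05 0.064 35 mean [ 0.4764 -0.0663  0.0598] mid [ 0.4863 -0.0621  0.0577] ext [0.053 0.054 0.012]
top ves 0.08 0.09 192 mean [ 0.5219 -0.0707  0.0843] mid [ 0.5257 -0.0723  0.0849] ext [0.071 0.071 0.01 ]
top ves 0.1 0.127 64 mean [ 0.5248 -0.0717  0.1228] mid [ 0.5254 -0.0735  0.1156] ext [0.041 0.04  0.023]
top ves 0.127 0.135 85 mean [ 0.5245 -0.0732  0.1304] mid [ 0.5233 -0.075   0.131 ] ext [0.037 0.037 0.008]
top ves 0.135 0.2 9 mean [ 0.527  -0.0739  0.1359] mid [ 0.5283 -0.0726  0.1364] ext [0.018 0.015 0.003]
```

View pics/crop.png

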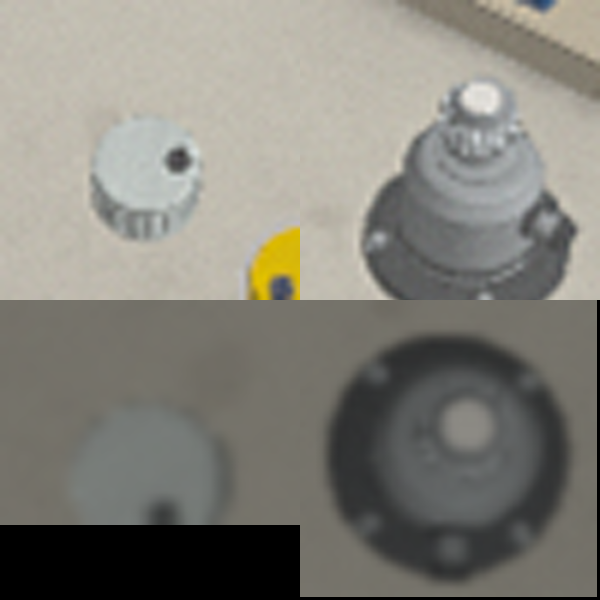

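The crop confirms the bare aluminium cap, with its dark vent screw at about (178,160). The vessel's port stub points towards the robot, at about (453,548) in the top view. Next I'll work out the angles.

```bash
cat > m2.py <<'E'
from h import *
a=np.load("scene.npy",allow_pickle=True).item();b=np.load("top.npy",allow_pickle=True).item()
def ray(c,u,v,z):
    R=np.array(c["R"]);o=-R.T@c["t"];d=R.T@[(u-c["cx"])/c["fx"],(v-c["cy"])/c["fy"],1]
    return o+d*(z-o[2])/d[2]
for n,c,(u0,u1,v0,v1) in(("scene",a,(228,262,245,282)),("top",b,(194,218,212,238))):
    g=cv2.cvtColor(c["frame"],cv2.COLOR_BGR2GRAY)[v0:v1,u0:u1].astype(float)
    P=pts(c)[v0:v1,u0:u1];near=np.hypot(P[...,0]-.4853,P[...,1]-.2035)<.024
    lvl=np.median(g[near]);w=np.where(near,np.clip(lvl*.75-g,0,None),0)
    v,u=np.mgrid[v0:v1,u0:u1];uu,vv=(w*u).sum()/w.sum(),(w*v).sum()/w.sum()
    t=(P[...,2]>.031)&(P[...,2]<.04);ctr=ray(c,u[t].mean(),v[t].mean(),.036)
    X=ray(c,uu,vv,.0405);ctr=(P[t].min(0)+P[t].max(0))/2;d=X-ctr
    print(n,"vent px",uu,vv,X.round(4),"ctr",ctr.round(4),"ang",np.degrees(np.arctan2(d[1],d[0])),"r",np.hypot(*d[:2]))
for n,c,ax in(("scene",a,(.5205,-.0685)),("top",b,(.525,-.0725))):
    P=pts(c);d=P[...,:2]-ax;r=np.hypot(d[...,0],d[...,1])
    m=(r>.046)&(r<.075)&(P[...,2]>.042)&(P[...,2]<.072)
    q=d[m].mean(0);print(n,"port",m.sum(),q,np.degrees(np.arctan2(q[1],q[0])))
    m=(P[...,2]>.08)&(P[...,2]<.09)&(r<.045);x=P[m];
print("ray port top",ray(b,288.7,226.7,.064),"scene",ray(a,250+ (547-300)*8/6/8,165+222*8/6/8,.062))
o=env.get_obs();print(optics.read_camera("wrist")["hand_eye"])
E
python3 m2.py
```

```text
scene vent px 249.25742574257427 261.24562071591777 [0.4693 0.195  0.0405] ctr [0.4833 0.2039 0.0355] ang -147.6461218817341 r 0.016626002993616506
top vent px 207.6884531590414 228.6318082788671 [0.4715 0.1939 0.0405] ctr [0.4874 0.2006 0.0355] ang -157.3012632882127 r 0.01724081287178839
scene port 30 [-0.05641747  0.00371148] 176.23616537415745
top port 36 [-0.05652901  0.00403942] 175.91273814334158
ray port top [ 0.47337037 -0.071482    0.064     ] scene [ 0.46924447 -0.06663328  0.062     ]
[[ 9.99998274e-01  1.83159018e-03 -3.11368419e-04 -3.45402405e-05]
 [-1.69504088e-03  9.68064234e-01  2.50696561e-01 -7.02834466e-02]
 [ 7.60597989e-04 -2.50695601e-01  9.68065668e-01 -9.28197961e-02]
 [ 0.00000000e+00  0.00000000e+00  0.00000000e+00  1.00000000e+00]]
```

```bash
python3 -m creep '[[-0.3,-4.9,0,0,0,-0.11,1],[-0.3,-4.9,0,0,0,-0.1,1],[-0.3,-4.9,0,0,0,-0.1,1],[-0.3,-4.9,0,0,0,-0.1,1],[-0.3,-4.9,0,0,0,-0.1,1],[-0.3,-4.9,0,0,0,-0.1,1],[-0.3,-4.9,0,0,0,-0.1,1],[-0.3,-4.9,0,0,0,-0.1,1],[-0.3,-4.9,0,0,0,-0.1,1],[-0.3,-4.9,0,0,0,-0.1,1],[-0.3,-4.9,0,0,0,-0.1,1],[-0.3,-4.9,0,0,0,-0.1,1]]'
cat >> h.py <<'E'
def go(x,y,z=None,yaw=None):
    o=env.get_obs();p=o["tool_pos"];R=Ro.from_euler("xyz",o["tool_rot"],degrees=True)
    z=p[2] if z is None else z
    d=R.inv().apply(np.array([x,y,z])-p)*100
    print("pose",p.round(4),o["tool_rot"].round(2),"shift cm",d.round(2),end=" ")
    if yaw is not None:
        r=(R.inv()*Ro.from_euler("xyz",[180,0,yaw],degrees=True)).as_rotvec();print("rot",r.round(3),end=" ")
    print("q7",o["qpos"][6].round(1),"F",o["force"].round(1),"M",o["wrist_torque"].round(2),"w",o["grip_width"].round(4),"t",o["time_s"])
E
python3 -c "
from h import *
go(.4853,.2025,.25,61)"
```

```text
time_s: 1.35
tool_pos: [0.5431, -0.0948, 0.2839]
tool_rot: [-179.8, 0.4, 7.0]
force: [0.5, 1.8, 0.6]
grip_width: 0.087
pose [ 0.5431 -0.0948  0.2839] [-179.83    0.45    7.02] shift cm [ -2.08 -30.2    3.5 ] rot [-0.006  0.006 -0.942] Traceback (most recent call last):
  File "<string>", line 3, in <module>
    go(.4853,.2025,.25,61)
    ~~^^^^^^^^^^^^^^^^^^^^
  File "h.py", line 15, in go
    print("q7",o["qpos"][6].round(1),"F",o["force"].round(1),"M",o["wrist_torque"].round(2),"w",o["grip_width"].round(4),"t",o["time_s"])
                                                                                                ^^^^^^^^^^^^^^^^^^^^^
AttributeError: 'float' object has no attribute 'round'
```

```bash
sed -i 's/o\["grip_width"\].round(4)/round(o["grip_width"],4)/' h.py; python3 -m creep '[[-0.2,-3.4,0,0,0,-0.1,1],[0.1,-3.4,0,0,0,-0.1,1],[0.5,-3.4,0,0,0,-0.11,1],[0.8,-3.3,0.4,0,0,-0.11,1],[1.2,-3.1,0.4,0,0,-0.11,1],[1.5,-3,0.4,0,0,-0.11,1],[1.8,-2.8,0.4,0,0,-0.11,1],[2.1,-2.6,0.4,0,0,-0.11,1],[2.3,-2.4,0.4,0,0,-0.11,1],[0,0,0,0,0,0,1]]'
python3 - <<'E'
from h import *
go(.4853,.2025,.25,61)
c=optics.read_camera("wrist");np.save("w1.npy",c,allow_pickle=True);print(c["fx"],c["cx"],c["cy"])
cv2.imwrite("pics/w1.png",c["frame"])
E
```

```text
time_s: 2.35
tool_pos: [0.4712, 0.2226, 0.2595]
tool_rot: [-179.5, 0.0, 65.9]
force: [-0.4, 0.1, 0.3]
grip_width: 0.0869
pose [0.4712 0.2226 0.2595] [-1.7949e+02  3.0000e-02  6.5870e+01] shift cm [-1.26  2.11  0.93] rot [-0.009  0.001  0.085] q7 33.1 F [-0.4  0.1  0.3] M [ 0.14 -0.13 -0.06] w 0.0869 t 2.35
297.3186396354542 256.17882621095544 189.79856829200807
```

View pics/w1.png

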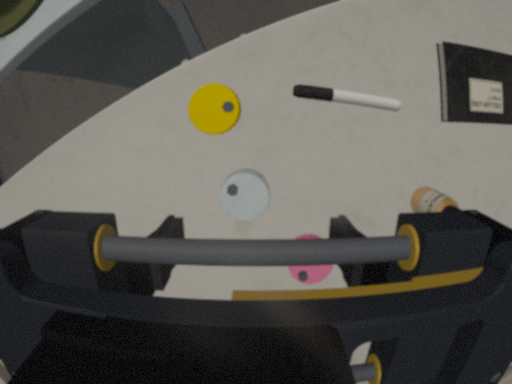

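The wrist view shows the grey cap at (245,194) with its vent at (232,189). I'll measure it from here.

```bash
cat >> h.py <<'E'
def wpts(c,o):
    z=c["z_map"]; v,u=np.mgrid[:z.shape[0],:z.shape[1]];a=(u-c["cx"])/c["fx"];b=(v-c["cy"])/c["fy"]
    th=np.hypot(a,b)+1e-9;k=np.tan(th)/th
    P=np.stack([a*k*z,b*k*z,z],-1);H=np.array(c["hand_eye"])
    P=P@H[:3,:3].T+H[:3,3];R=Ro.from_euler("xyz",o["tool_rot"],degrees=True).as_matrix()
    return P@R.T+o["tool_pos"]
E
cat > wc.py <<'E'
from h import *
o=env.get_obs();c=optics.read_camera("wrist");P=wpts(c,o)
g=cv2.cvtColor(c["frame"],cv2.COLOR_BGR2GRAY).astype(float)
near=np.hypot(P[...,0]-.4853,P[...,1]-.2025)<.045
near&=c["z_map"]>0
t=near&(P[...,2]>.030)&(P[...,2]<.040);q=P[t]
v,u=np.nonzero(t);(cc,r)=cv2.minEnclosingCircle(np.stack([u,v],1).astype(np.float32))
mid=(np.percentile(q,1,axis=0)+np.percentile(q,99,axis=0))/2
print("cap",q.mean(0).round(4),"mid",mid.round(4),"ext",np.ptp(q,axis=0).round(3),"px",cc,r)
vm=near&(P[...,2]>.0385)&(g<110)&(np.hypot(*(P[...,:2]-mid[:2]).transpose(2,0,1))<.026)
X=P[vm].mean(0);d=X-mid;print("vent",vm.sum(),X.round(4),"ang",np.degrees(np.arctan2(d[1],d[0])).round(1),"r",np.hypot(*d[:2]).round(4))
go(*mid[:2],.10,61)
E
python3 wc.py
```

```text
cap [0.4859 0.2049 0.0361] mid [0.4857 0.2041 0.0353] ext [0.055 0.055 0.01 ] px (246.60169982910156, 194.0932159423828) 25.086347579956055
vent 79 [0.4712 0.1962 0.0431] ang -151.4 r 0.0165
pose [0.4735 0.218  0.2595] [-1.7961e+02  1.6000e-01  6.5370e+01] shift cm [-0.7   1.8  15.94] rot [-0.007  0.003  0.076] q7 33.0 F [ 0.3 -1.1 -0.9] M [ 0.03 -0.13 -0.05] w 0.0869 t 2.45
```

```bash
python3 -m creep '[[-0.3,0.7,3.4,-0.004,0,0.04,1],[-0.3,0.7,3.4,-0.003,0,0.036,1],[0,0.3,3,0,0,0,1],[0,0,3,0,0,0,1],[0,0,0,0,0,0,1],[0,0,0,0,0,0,1]]'; python3 -c "
from h import *
go(.4857,.2041,.075,61)"
```

```text
time_s: 3.05
tool_pos: [0.4922, 0.1939, 0.129]
tool_rot: [179.6, 0.3, 59.7]
force: [0.7, -0.6, 0.7]
grip_width: 0.0869
pose [0.4922 0.1939 0.129 ] [179.55   0.28  59.67] shift cm [ 0.58 -1.11  5.38] rot [ 0.008  0.005 -0.023] q7 23.3 F [ 0.7 -0.6  0.7] M [ 0.1  -0.11 -0.02] w 0.0869 t 3.05
```

```bash
python3 -m creep '[[0.6,-1.1,0,0.008,0.005,-0.02,1],[0,0,0,0,0,0,1],[0,0,0,0,0,0,1]]'; python3 -c "
from h import *
go(.4857,.2041,.075,61)"
```

```text
time_s: 3.35
tool_pos: [0.4876, 0.2053, 0.1328]
tool_rot: [179.8, -0.2, 60.8]
force: [0.1, -0.3, -0.7]
grip_width: 0.0868
pose [0.4876 0.2053 0.1328] [179.79  -0.22  60.76] shift cm [-0.22 -0.12  5.78] rot [ 0.004 -0.004 -0.004] q7 23.6 F [ 0.1 -0.3 -0.7] M [ 0.05 -0.15  0.02] w 0.0868 t 3.35
```

```bash
python3 -m creep '[[-0.2,-0.1,1.5,0.004,-0.004,0,1],[0,0,1.5,0,0,0,1],[0,0,1.2,0,0,0,1],[0,0,0.8,0,0,0,1],[0,0,0,0,0,0,1],[0,0,0,0,0,0,1]]'; python3 -c "
from h import *
go(.4857,.2041,.075,61)"
```

```text
time_s: 3.95
tool_pos: [0.4856, 0.2043, 0.0786]
tool_rot: [-180.0, 0.0, 60.8]
force: [0.1, 0.8, -0.1]
grip_width: 0.087
pose [0.4856 0.2043 0.0786] [-1.80e+02  3.00e-02  6.08e+01] shift cm [-0.01  0.01  0.36] rot [-0.     0.    -0.003] q7 20.5 F [ 0.1  0.8 -0.1] M [ 0.05 -0.13 -0.02] w 0.087 t 3.95
```

```bash
python3 -m creep '[[0,0,0.3,0,0,0,1],[0,0,0,0,0,0,0.4],[0,0,0,0,0,0,0.4],[0,0,0,0,0,0,0.4],[0,0,0,0,0,0,0.4],[0,0,0,0,0,0,0.4],[0,0,0,0,0,0,0.4]]' 40; python3 -c "
from h import *
go(.4857,.2041,.075,61)"
```

```text
time_s: 4.65
tool_pos: [0.4864, 0.2044, 0.0766]
tool_rot: [179.9, -0.0, 60.8]
force: [-0.2, 0.4, -1.7]
grip_width: 0.054
pose [0.4864 0.2044 0.0766] [ 1.7991e+02 -3.0000e-02  6.0780e+01] shift cm [-0.06 -0.05  0.16] rot [ 0.002 -0.001 -0.004] q7 20.3 F [-0.2  0.4 -1.7] M [ 0.18 -0.21  0.05] w 0.054 t 4.65
```

```bash
python3 -m creep '[[0,0,-2,0,0,0,0],[0,0,-3,0,0,0,0],[0,0,-4,0,0,0,0],[0,0,-4,0,0,0,0],[0,0,-3,0,0,0,0],[-2.3,1.8,-1,0,0,0.06,0],[-2.2,1.9,0,0,0,0.065,0],[-2.1,2.1,0,0,0,0.065,0],[-2,2.3,0,0,0,0.065,0],[-1.9,2.4,0,0,0,0.065,0],[-1.7,2.6,0,0,0,0.065,0],[-1.3,2.7,0,0,0,0.065,0],[-1,2,0,0,0,0.05,0],[-0.5,1,0,0,0,0.03,0],[0,0,0,0,0,0,0],[0,0,0,0,0,0,0]]'; python3 -c "
from h import *
go(.523,-.0695,.25,28.4)"
```

```text
time_s: 6.25
tool_pos: [0.5204, -0.0435, 0.2483]
tool_rot: [-179.8, 0.3, 29.5]
force: [0.4, -0.7, -3.1]
grip_width: 0.0541
pose [ 0.5204 -0.0435  0.2483] [-179.8     0.31   29.49] shift cm [-1.06  2.39 -0.17] rot [-0.004  0.005  0.019] q7 28.0 F [ 0.4 -0.7 -3.1] M [ 0.05 -0.13 -0.02] w 0.0541 t 6.25
```

```bash
python3 -m creep '[[-0.6,1.4,0,-0.004,0.005,0.01,0],[-0.4,1,0,0,0,0.008,0],[0,0,0,0,0,0,0],[0,0,0,0,0,0,0]]'
cat > v.py <<'E'
from h import *
import sys
go(.523,-.0695,.21,28.4)
o=env.get_obs();p=o["tool_pos"]
for n,k in(("scene",5),("top",5)):
    c=optics.read_camera(n);P=pts(c);z=P[...,2];ok=c["z_map"]>0
    R=np.array(c["R"]);q=R@[.523,-.0695,.15]+c["t"];u=int(c["fx"]*q[0]/q[2]+c["cx"]);v=int(c["fy"]*q[1]/q[2]+c["cy"])
    x0,y0=u-40,v-50
    cv2.imwrite(f"pics/{sys.argv[1]}_{n}.png",0*P) if 0 else None
    globals()[n]=cv2.resize(c["frame"][y0:y0+100,x0:x0+80],(400,500),interpolation=cv2.INTER_CUBIC)
cv2.imwrite(f"pics/{sys.argv[1]}.png",np.hstack([scene,top]))
E
python3 v.py a1
```

```text
time_s: 6.65
tool_pos: [0.5238, -0.0677, 0.2484]
tool_rot: [180.0, -0.0, 28.8]
force: [0.0, 0.1, -2.2]
grip_width: 0.0539
pose [ 0.5238 -0.0677  0.2484] [ 1.800e+02 -3.000e-02  2.876e+01] shift cm [-0.16  0.12  3.84] rot [ 0.    -0.001  0.006] q7 29.8 F [ 0.   0.1 -2.2] M [-0.02 -0.13 -0.01] w 0.0539 t 6.65
```

View pics/a1.png

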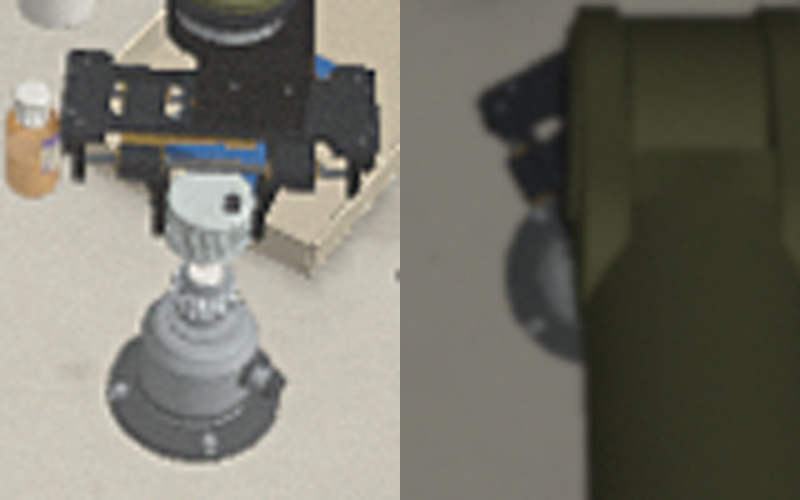

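The scene view shows the cap held level above the neck (scene crop: cap at (208,215), neck at (203,290)). The vent at (232,203) is on the same side as the port at (262,375). The arm hides the top view. I'll descend.

```bash
python3 -m creep '[[-0.16,0.12,0.8,0,0,0.006,0],[0,0,1,0,0,0,0],[0,0,1,0,0,0,0],[0,0,0.6,0,0,0,0],[0,0,0,0,0,0,0],[0,0,0,0,0,0,0]]'; python3 -c "
from h import *
go(.523,-.0695,.198,28.4)"
```

```text
time_s: 7.35
tool_pos: [0.5221, -0.0681, 0.2102]
tool_rot: [-179.9, 0.1, 28.5]
force: [0.4, 0.4, -2.3]
grip_width: 0.0539
pose [ 0.5221 -0.0681  0.2102] [-1.799e+02  6.000e-02  2.853e+01] shift cm [0.02 0.16 1.22] rot [-0.002  0.001  0.002] q7 28.7 F [ 0.4  0.4 -2.3] M [-0.02 -0.12 -0.02] w 0.0539 t 7.35
```

```bash
python3 -m creep '[[0,0.16,0.3,0,0,0,0],[0,0,0.4,0,0,0,0],[0,0,0.3,0,0,0,0],[0,0,0.2,0,0,0,0],[0,0,0.15,0,0,0,0]]'; python3 -c "
from h import *
go(.523,-.0695,.198,28.4)"
```

```text
time_s: 7.85
tool_pos: [0.5244, -0.0697, 0.2013]
tool_rot: [179.9, -0.0, 28.5]
force: [-3.9, 0.8, 6.5]
grip_width: 0.0541
pose [ 0.5244 -0.0697  0.2013] [ 1.7987e+02 -2.0000e-02  2.8500e+01] shift cm [-0.11 -0.09  0.33] rot [ 0.002 -0.     0.002] q7 28.3 F [-3.9  0.8  6.5] M [-0.06  0.82 -0.15] w 0.0541 t 7.85
```

```bash
python3 -m creep '[[-0.1,-0.08,0.05,0,0,0,0],[0,0,0.1,0,0,0,0],[0,0,0.1,0,0,0,0],[0,0,0.1,0,0,0,0]]'; python3 -c "
from h import *
go(.523,-.0695,.198,28.4)"
```

```text
time_s: 8.25
tool_pos: [0.5246, -0.0705, 0.2001]
tool_rot: [179.6, -0.2, 28.5]
force: [-0.5, -1.6, 0.8]
grip_width: 0.054
pose [ 0.5246 -0.0705  0.2001] [ 1.7959e+02 -1.6000e-01  2.8470e+01] shift cm [-0.09 -0.17  0.21] rot [ 0.007 -0.003  0.001] q7 28.2 F [-0.5 -1.6  0.8] M [-0.4  -0.   -0.02] w 0.054 t 8.25
```

```bash
python3 -m creep '[[0,0,0.15,0.007,-0.003,0,0],[0,0,0.2,0,0,0,0],[0,0,0.2,0,0,0,0],[0,0,0.2,0,0,0,0]]'; python3 -c "
from h import *
go(.523,-.0695,.198,28.4)"
```

```text
time_s: 8.65
tool_pos: [0.5246, -0.0712, 0.1974]
tool_rot: [180.0, 0.2, 28.4]
force: [-6.7, -0.3, 15.0]
grip_width: 0.0541
pose [ 0.5246 -0.0712  0.1974] [1.7999e+02 1.6000e-01 2.8380e+01] shift cm [-0.06 -0.23 -0.06] rot [ 0.     0.003 -0.   ] q7 28.1 F [-6.7 -0.3 15. ] M [0.03 1.3  0.02] w 0.0541 t 8.65
```

```bash
python3 -m creep '[[-0.09,-0.05,0.05,0,0,0,0],[-0.05,-0.02,0.1,0,0,0,0],[0,0,0.15,0,0,0,0],[0,0,0.15,0,0,0,0]]'; python3 -c "
from h import *
go(.523,-.0695,.198,28.4)"
```

```text
time_s: 9.05
tool_pos: [0.5243, -0.0712, 0.1974]
tool_rot: [179.9, 0.1, 28.3]
force: [-6.3, 0.1, 14.9]
grip_width: 0.0538
pose [ 0.5243 -0.0712  0.1974] [1.799e+02 9.000e-02 2.834e+01] shift cm [-0.03 -0.21 -0.06] rot [ 0.002  0.002 -0.001] q7 28.1 F [-6.3  0.1 14.9] M [-0.    1.13  0.05] w 0.0538 t 9.05
```

Seated: the cap centre is 7.8 mm above the lip and doesn't move under 15 N. Now I'll turn it backward with a light push. I expect the drop after about 1.3 rad.

```bash
python3 -m creep '[[0,0,0.05,0,0,-0.06,0],[0,0,0.06,0,0,-0.08,0],[0,0,0.06,0,0,-0.08,0],[0,0,0.06,0,0,-0.08,0],[0,0,0.06,0,0,-0.08,0],[0,0,0.06,0,0,-0.06,0]]'; python3 -c "
from h import *
go(.523,-.0695,.198,28.4)"
```

```text
time_s: 9.65
tool_pos: [0.5255, -0.0718, 0.1985]
tool_rot: [179.9, 0.1, 54.3]
force: [-3.2, -0.4, 8.2]
grip_width: 0.0541
pose [ 0.5255 -0.0718  0.1985] [1.7987e+02 1.0000e-01 5.4300e+01] shift cm [ 0.04 -0.34  0.05] rot [0.003 0.001 0.452] q7 53.6 F [-3.2 -0.4  8.2] M [ 0.02  0.58 -0.15] w 0.0541 t 9.65
```

```bash
python3 -m creep '[[0,0,0.06,0,0,-0.08,0],[0,0,0.06,0,0,-0.08,0],[0,0,0.06,0,0,-0.08,0],[0,0,0.06,0,0,-0.06,0]]'; python3 -c "
from h import *
go(.523,-.0695,.198,28.4)"
```

```text
time_s: 10.05
tool_pos: [0.5256, -0.0716, 0.1992]
tool_rot: [-180.0, 0.1, 72.1]
force: [-2.6, -0.8, 9.0]
grip_width: 0.0538
pose [ 0.5256 -0.0716  0.1992] [-1.800e+02  1.500e-01  7.206e+01] shift cm [ 0.12 -0.31  0.12] rot [0.001 0.002 0.762] q7 71.0 F [-2.6 -0.8  9. ] M [-0.05  0.59 -0.2 ] w 0.0538 t 10.05
```

```bash
python3 -m creep '[[-0.02,0,0.06,0,0,-0.06,0],[0,0,0.07,0,0,-0.06,0]]'; python3 -c "
from h import *
go(.523,-.0695,.198,28.4)"
```

```text
time_s: 10.25
tool_pos: [0.5256, -0.0717, 0.1994]
tool_rot: [-179.9, 0.1, 79.1]
force: [-3.1, 0.0, 9.7]
grip_width: 0.0538
pose [ 0.5256 -0.0717  0.1994] [-1.7994e+02  1.3000e-01  7.9150e+01] shift cm [ 0.16 -0.3   0.14] rot [-0.     0.003  0.886] q7 77.9 F [-3.1  0.   9.7] M [-0.1   0.71 -0.14] w 0.0538 t 10.25
```

```bash
python3 -m creep '[[0,0,0.1,0,0,-0.06,0],[0,0,0.1,0,0,-0.06,0]]' | grep -A1 -E 'pos|force'
```

```text
tool_pos: [0.5259, -0.0717, 0.1996]
tool_rot: [-179.9, 0.1, 86.2]
force: [-4.6, -0.5, 10.0]
grip_width: 0.054
```

```bash
python3 -m creep '[[0,0,0.1,0,0,-0.06,0],[0,0,0.1,0,0,-0.05,0]]' | grep -A1 -E 'pos|force'
```

```text
tool_pos: [0.526, -0.0715, 0.1997]
tool_rot: [-179.8, 0.1, 92.7]
force: [-4.6, -0.7, 11.1]
grip_width: 0.0537
```

```bash
python3 -m creep '[[0,0,0.1,0,0,-0.05,0],[0,0,0.1,0,0,-0.05,0]]' | grep -A1 -E 'pos|force'
```

```text
tool_pos: [0.526, -0.0712, 0.1997]
tool_rot: [-179.8, 0.1, 98.6]
force: [-3.2, -0.6, 8.4]
grip_width: 0.0537
```

```bash
python3 -m creep '[[0,0,0.1,0,0,-0.05,0]]' | grep -A1 -E 'pos|force'
```

```text
tool_pos: [0.526, -0.071, 0.1996]
tool_rot: [-179.7, 0.0, 101.5]
force: [-3.6, -0.4, 10.3]
grip_width: 0.0537
```

```bash
python3 -m creep '[[0,0,0.12,0,0,-0.05,0]]' | grep -A1 -E 'pos|force'
```

```text
tool_pos: [0.5259, -0.0709, 0.1994]
tool_rot: [-179.7, -0.0, 104.4]
force: [-3.7, -0.7, 10.8]
grip_width: 0.0539
```

```bash
python3 -m creep '[[0,0,0.12,0,0,-0.04,0]]' | grep -A1 -E 'pos|force'; python3 -c "
from h import *
go(.523,-.0695,.198,28.4)"
```

```text
tool_pos: [0.5257, -0.0709, 0.1989]
tool_rot: [-179.6, -0.0, 106.8]
force: [-3.5, -0.3, 9.5]
grip_width: 0.054
pose [ 0.5257 -0.0709  0.1989] [-1.7965e+02 -5.0000e-02  1.0680e+02] shift cm [ 0.21 -0.22  0.1 ] rot [-0.006  0.004  1.368] q7 104.7 F [-3.5 -0.3  9.5] M [-0.13  0.94 -0.16] w 0.054 t 11.15
```

```bash
python3 -m creep '[[0,0,0.12,-0.004,0.002,-0.02,0],[0,0,0.12,0,0,0,0]]' | grep -A1 -E 'pos|force'
```

```text
tool_pos: [0.525, -0.0714, 0.1958]
tool_rot: [-179.8, -0.2, 108.0]
force: [-2.7, 0.7, 10.9]
grip_width: 0.054
```

```bash
python3 -m creep '[[0,0,0.12,0,0,-0.04,0]]' | grep -A1 -E 'pos|force'
```

```text
tool_pos: [0.5251, -0.0718, 0.1958]
tool_rot: [-179.7, -0.2, 110.2]
force: [-7.8, -0.9, 21.9]
grip_width: 0.0542
```

```bash
python3 v.py a2
```

```text
pose [ 0.5251 -0.0718  0.1958] [-179.74   -0.18  110.23] shift cm [ 0.29 -0.12 -1.42] rot [-6.000e-03  1.000e-03  1.428e+00] q7 108.2 F [-7.8 -0.9 21.9] M [-0.4   1.37 -0.28] w 0.0542 t 11.45
```

View pics/a2.png

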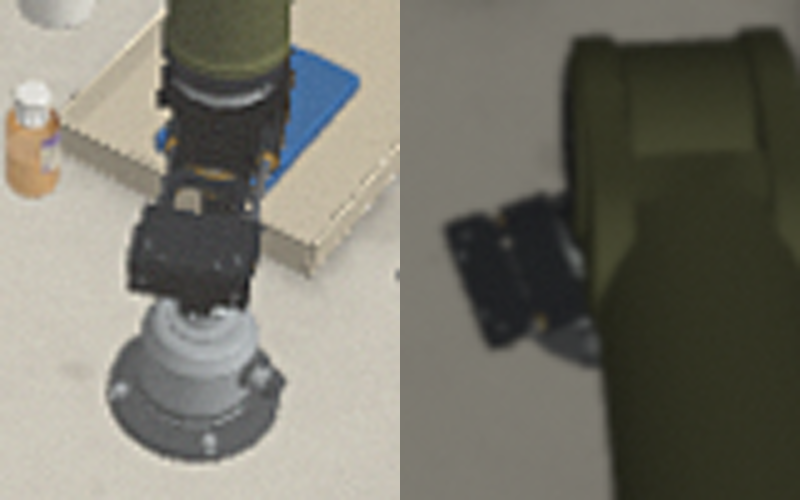

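The cap has dropped: z went from 0.1997 to 0.1958, the jump came near yaw 106, and it now pushes back firmly at 22 N. The picture shows it upright on the neck. Now forward, checking that it engages.

```bash
python3 -m creep '[[0,0,0.03,0.005,0.002,0.08,0],[0,0,0.06,0,0,0.12,0],[0,0,0.08,0,0,0.12,0],[0,0,0.08,0,0,0.12,0],[0,0,0.08,0,0,0.12,0],[0,0,0.06,0,0,0.08,0]]'; python3 -c "
from h import *
go(.525,-.0715,.198,110)"
```

```text
time_s: 12.15
tool_pos: [0.5263, -0.0726, 0.1944]
tool_rot: [-179.5, 0.2, 72.0]
force: [-3.2, -1.5, 6.0]
grip_width: 0.0541
pose [ 0.5263 -0.0726  0.1944] [-179.51    0.2    72.  ] shift cm [ 0.06 -0.16 -0.36] rot [-0.009  0.001 -0.663] q7 70.7 F [-3.2 -1.5  6. ] M [-0.2   0.41  0.11] w 0.0541 t 12.15
```

```bash
python3 -m creep '[[-0.03,0,0.08,-0.008,0,0.12,0],[0,0,0.08,0,0,0.13,0],[0,0,0.08,0,0,0.13,0],[0,0,0.08,0,0,0.13,0],[0,0,0.08,0,0,0.13,0],[0,0,0.08,0,0,0.13,0],[0,0,0.08,0,0,0.13,0],[0,0,0.06,0,0,0.1,0]]'; python3 -c "
from h import *
go(.525,-.0715,.198,110)"
```

```text
time_s: 12.95
tool_pos: [0.5258, -0.0717, 0.192]
tool_rot: [179.8, 0.3, 12.2]
force: [-1.6, -0.8, 5.7]
grip_width: 0.0539
pose [ 0.5258 -0.0717  0.192 ] [179.8    0.34  12.18] shift cm [-0.08 -0.04 -0.6 ] rot [-0.002  0.007 -1.707] q7 11.9 F [-1.6 -0.8  5.7] M [-0.15  0.51  0.17] w 0.0539 t 12.95
```

```bash
python3 -m creep '[[0,0,0.08,0,0.005,0.12,0],[0,0,0.08,0,0,0.13,0],[0,0,0.08,0,0,0.13,0],[0,0,0.08,0,0,0.13,0],[0,0,0.08,0,0,0.13,0],[0,0,0.08,0,0,0.13,0],[0,0,0.08,0,0,0.13,0],[0,0,0.08,0,0,0.13,0],[0,0,0.08,0,0,0.13,0],[0,0,0.08,0,0,0.13,0],[0,0,0.06,0,0,0.13,0],[0,0,0.03,0,0,0.08,0],[0,0,0,0,0,0,0],[0,0,0,0,0,0,0]]'; python3 -c "
from h import *
go(.525,-.0715,.198,-75)"
```

```text
time_s: 14.35
tool_pos: [0.5255, -0.0718, 0.1882]
tool_rot: [179.7, -0.4, -77.6]
force: [-2.3, -1.9, 4.5]
grip_width: 0.0541
pose [ 0.5255 -0.0718  0.1882] [179.68  -0.38 -77.64] shift cm [-0.03  0.04 -0.98] rot [ 0.006 -0.006 -0.046] q7 -76.7 F [-2.3 -1.9  4.5] M [-0.26  0.36 -0.07] w 0.0541 t 14.35
```

z and angle agree: 184° forward of the drop, 7.6 mm lower. Now I'll regrip by opening, swinging back 180° in place and closing.

```bash
python3 -m creep '[[0,0,-0.03,0.005,-0.005,0,1],[0,0,0,0,0,0,1],[0,0,0,0,0,0,1],[0,0,0,0,0,0,1],[0,0,0,0,0,0,1]]'; python3 -c "
from h import *
go(.525,-.0715,.188,100)
o=env.get_obs();c=optics.read_camera('wrist');cv2.imwrite('pics/w2.png',c['frame'][120:,:])"
```

```text
time_s: 14.85
tool_pos: [0.5255, -0.0702, 0.1865]
tool_rot: [-180.0, 0.1, -77.4]
force: [0.2, -0.3, 0.6]
grip_width: 0.0836
pose [ 0.5255 -0.0702  0.1865] [-1.7999e+02  1.2000e-01 -7.7400e+01] shift cm [ 0.12  0.08 -0.15] rot [-3.000e-03 -0.000e+00 -3.096e+00] q7 -76.0 F [ 0.2 -0.3  0.6] M [ 0.05 -0.02  0.02] w 0.0836 t 14.85
```

View pics/w2.png

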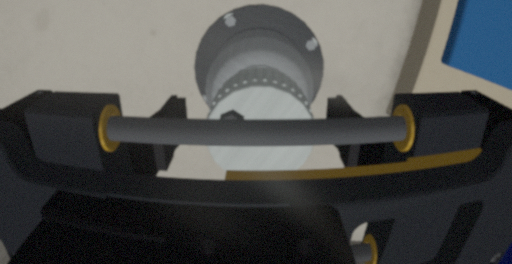

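The wrist view shows the cap upright on the neck with its vent at (233,117), upper left, where the turn so far should have brought it. Now the swing back.

```bash
python3 -m creep '[[0.12,0.08,-0.1,0,0,-0.1,1],[0,0,0,0,0,-0.14,1],[0,0,0,0,0,-0.14,1],[0,0,0,0,0,-0.14,1],[0,0,0,0,0,-0.14,1],[0,0,0,0,0,-0.14,1],[0,0,0,0,0,-0.14,1],[0,0,0,0,0,-0.14,1],[0,0,0,0,0,-0.14,1],[0,0,0,0,0,-0.14,1],[0,0,0,0,0,-0.14,1]]'; python3 -c "
from h import *
go(.525,-.0715,.188,100)"
```

```text
time_s: 16.0
tool_pos: [0.5253, -0.0704, 0.1872]
tool_rot: [-179.8, -0.1, 12.2]
force: [0.2, -0.6, -0.5]
grip_width: 0.0872
pose [ 0.5253 -0.0704  0.1872] [-1.7982e+02 -7.0000e-02  1.2170e+01] shift cm [-0.06  0.1  -0.08] rot [-0.002 -0.003 -1.533] q7 12.2 F [ 0.2 -0.6 -0.5] M [ 0.03 -0.13  0.02] w 0.0872 t 16.0
```

```bash
python3 -m creep '[[-0.05,0.1,-0.08,0,0,-0.14,1],[0,0,0,0,0,-0.14,1],[0,0,0,0,0,-0.14,1],[0,0,0,0,0,-0.14,1],[0,0,0,0,0,-0.14,1],[0,0,0,0,0,-0.14,1],[0,0,0,0,0,-0.14,1],[0,0,0,0,0,-0.14,1],[0,0,0,0,0,-0.14,1],[0,0,0,0,0,-0.14,1],[0,0,0,0,0,-0.1,1],[0,0,0,0,0,0,1],[0,0,0,0,0,0,1]]'; python3 -c "
from h import *
go(.525,-.0715,.188,100)
o=env.get_obs();c=optics.read_camera('wrist');cv2.imwrite('pics/w3.png',c['frame'][120:,:])"
```

```text
time_s: 17.3
tool_pos: [0.5255, -0.0708, 0.1879]
tool_rot: [179.8, -0.2, 101.9]
force: [0.4, -0.5, -0.3]
grip_width: 0.0874
pose [ 0.5255 -0.0708  0.1879] [179.84  -0.23 101.85] shift cm [-0.06 -0.07 -0.01] rot [ 0.003 -0.004  0.032] q7 100.0 F [ 0.4 -0.5 -0.3] M [ 0.13 -0.11 -0.  ] w 0.0874 t 17.3
```

```bash
python3 -m creep '[[-0.03,-0.07,-0.02,0.003,-0.004,0,1],[0,0,0,0,0,0,0],[0,0,0,0,0,0,0],[0,0,0,0,0,0,0],[0,0,0,0,0,0,0],[0,0,0,0,0,0,0],[0,0,0,0,0,0,0]]' 40; python3 -c "
from h import *
go(.525,-.0715,.188,100)"
```

```text
time_s: 18.05
tool_pos: [0.5249, -0.0716, 0.1882]
tool_rot: [-180.0, 0.1, 101.6]
force: [-0.7, -0.4, -0.6]
grip_width: 0.0539
pose [ 0.5249 -0.0716  0.1882] [-1.7997e+02  7.0000e-02  1.0165e+02] shift cm [0.   0.02 0.02] rot [-0.001  0.001  0.029] q7 99.5 F [-0.7 -0.4 -0.6] M [ 0.14 -0.08  0.03] w 0.0539 t 18.05
```

```bash
python3 -m creep '[[0,0,0.05,0,0,0.1,0],[0,0,0.08,0,0,0.13,0],[0,0,0.08,0,0,0.13,0],[0,0,0.08,0,0,0.13,0],[0,0,0.08,0,0,0.13,0],[0,0,0.08,0,0,0.13,0],[0,0,0.08,0,0,0.13,0],[0,0,0.08,0,0,0.13,0],[0,0,0.08,0,0,0.13,0],[0,0,0.08,0,0,0.13,0],[0,0,0.06,0,0,0.1,0]]'; python3 -c "
from h import *
go(.525,-.0715,.18,-75)"
```

```text
time_s: 19.15
tool_pos: [0.5252, -0.0713, 0.1849]
tool_rot: [179.8, 0.1, 20.0]
force: [-0.7, -0.5, 2.4]
grip_width: 0.0543
pose [ 0.5252 -0.0713  0.1849] [1.7982e+02 7.0000e-02 1.9980e+01] shift cm [-0.03  0.01  0.49] rot [ 0.003 -0.002  1.658] q7 19.5 F [-0.7 -0.5  2.4] M [-0.03  0.09  0.03] w 0.0543 t 19.15
```

```bash
python3 -m creep '[[0,0,0.08,0,0,0.1,0],[0,0,0.08,0,0,0.13,0],[0,0,0.08,0,0,0.13,0],[0,0,0.08,0,0,0.13,0],[0,0,0.08,0,0,0.13,0],[0,0,0.08,0,0,0.13,0],[0,0,0.08,0,0,0.13,0],[0,0,0.08,0,0,0.13,0],[0,0,0.08,0,0,0.13,0],[0,0,0.08,0,0,0.13,0],[0,0,0.05,0,0,0.12,0],[0,0,0.03,0,0,0.07,0],[0,0,0,0,0,0,0],[0,0,0,0,0,0,0]]'; python3 -c "
from h import *
go(.525,-.0715,.18,-75)"
```

```text
time_s: 20.55
tool_pos: [0.5255, -0.0723, 0.1812]
tool_rot: [179.8, -0.5, -67.1]
force: [0.2, -0.3, -0.3]
grip_width: 0.0539
pose [ 0.5255 -0.0723  0.1812] [179.83  -0.46 -67.11] shift cm [-0.09  0.01  0.12] rot [ 0.002 -0.008  0.138] q7 -66.4 F [ 0.2 -0.3 -0.3] M [-0.08 -0.01  0.02] w 0.0539 t 20.55
```

```bash
python3 -m creep '[[0,0,0.04,0.002,-0.008,0.07,0],[0,0,0.04,0,0,0.06,0],[0,0,0.01,0,0,0,0],[0,0,0,0,0,0,0],[0,0,0,0,0,0,0]]'; python3 v.py a3; python3 -c "
from h import *
go(.525,-.0715,.18,-75)
o=env.get_obs();c=optics.read_camera('wrist');f=c['frame'][100:300,100:420];s=cv2.imread('pics/a3.png')[:,:400]
cv2.imwrite('pics/a4.png',np.hstack([s,cv2.resize(f,(400,250)).repeat(2,0)]))"
```

```text
time_s: 21.05
tool_pos: [0.5256, -0.0728, 0.181]
tool_rot: [180.0, -0.1, -74.3]
force: [-0.1, 0.1, 0.3]
grip_width: 0.0538
pose [ 0.5256 -0.0728  0.181 ] [ 1.7996e+02 -6.0000e-02 -7.4310e+01] shift cm [-0.38  0.16 -2.9 ] rot [ 1.000e-03 -0.000e+00 -1.793e+00] q7 -73.0 F [-0.1  0.1  0.3] M [-0.14  0.16 -0.05] w 0.0538 t 21.05
pose [ 0.5256 -0.0728  0.181 ] [ 1.7997e+02 -6.0000e-02 -7.4350e+01] shift cm [-0.14  0.03  0.1 ] rot [ 0.001 -0.001  0.011] q7 -73.0 F [-1.2 -0.8  0.9] M [-0.13  0.15 -0.06] w 0.0543 t 21.15
```

View pics/a4.png

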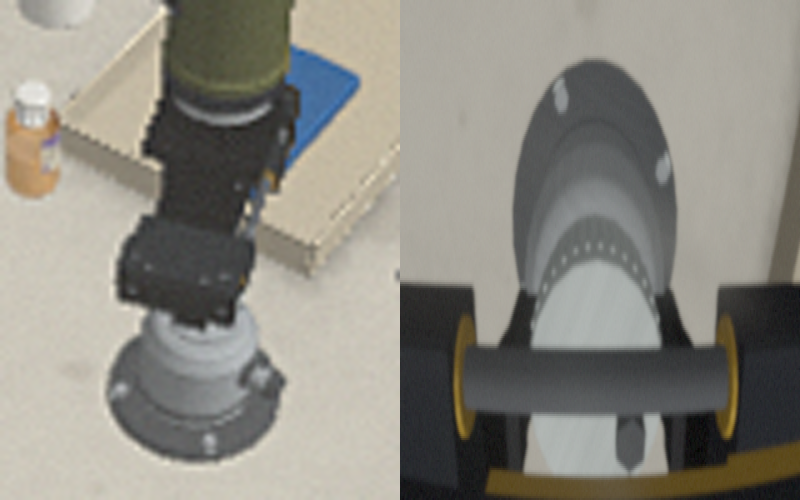

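```bash
python3 -c "
from h import *
print(order.sign_off())"
```

```text
the job is handed in; nothing more can be done
None
```

The bare aluminium cap is started on the vessel's neck, one full turn forward of the drop. It is still gripped at 40 N, and I handed the job in at about 21 s; no verdict was reported.

- **Placing:** I set the cap on the neck with the vent screw over the side port. It seated 7.8 mm above the lip and stayed put under 15 N.
- **Backward turn:** It climbed at the thread's pitch (2.4 mm per rad), then fell about 4 mm near yaw 106°, after about 1.35 rad.
- **Forward turn:** I turned it in two strokes with one regrip, about 359–360° in total counted from the drop. The height followed the thread in both strokes, and the cap centre ended about 122.4 mm above the worktop, against 122 mm expected.
- **Last checks:** The cap is held with a 54 mm opening, nearly unloaded and not tight. The last wrist view shows the cap level on the neck and the vent half a turn on from its place at the regrip, as it should be.
- **Weaker points:** The drop was gradual rather than one clean 5 mm step: z levelled off from yaw 93° and fell fully by about 108°. The "one turn" is therefore uncertain by roughly 5 to 10°. I did not re-measure the bystanders, but the arm moved only between the cap and the vessel and felt no unexpected contact.

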